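# Unclip the desk air cleaner cover and lay out cover and filter in the tray

## Robot

A 6-joint arm with a two-finger parallel gripper is mounted at the origin on the work surface; the furniture and walls round the work are solid. World frame = base frame: x ahead of the robot, y to its left, z up, the work surface at z = 0. Lengths are in m, angles in rad, forces in N, time in s.
With the tool pointing down it reaches from about 0.25 to 0.85 m from the base axis. Payload 12.5 kg.
Tool frame: the origin (TCP) lies on the centre line of the jaws, within the pads' length; the fingertips stand bot.nose_length ahead of it and the grasp point (between the pads) lies 6 mm ahead of it (bot.nose_length is the distance from the TCP to the fingertips, in m); z points along the fingers, y is the line along which they close (so a half turn about z gives the same grasp; the last joint's range is limited). The gripper opens to 93 mm and grips with 3 to 60 N. Pads are 15 mm wide; open, the fingers measure 128 mm over their backs; the gripper's body (75 mm by 188 mm) begins 65 mm behind the grasp point.
Start: joints at [-1.356, 0.351, 1.652, -0, 1.139, -0.085], TCP at [0.162, -0.525, 0.244] pointing down, gripper open.
Joint ranges: [-2.75, 2.75], [-0.79, 2.1], [0.01, 2.65], [-1.57, 4.71], [0.07, 3.14], [-2.87, 2.87]. Speed limits (rad/s): [2.22, 2.22, 2.79, 3.14, 3.14, 3.14].

## Interface

Orientations are given as a 3x3 rotation matrix whose columns are the frame's x, y, z axes.
In Python, from station import monitor, imaging, sign_off, bot gives the robot as it stands. The module is installed in compiled form; this text tells all that it offers.
- The arm moves only by the tool servo_tool, never from a script. Its argument "steps" is text: rows parted by semicolons, each of 4 numbers parted by spaces: the shift along the tool's x, y, z in mm, then the turn about the tool's z in degrees. A call has 1 to 5 rows; each row is the pose to reach, as a shift and turn from the pose commanded when the call began, along the tool's axes at that moment; what a row does not reach only later rows make up. A row lasts 1/8 s, in which the tool goes at most 62.5 mm and 10.7 degrees, less where a joint would pass 70% of its speed; a pose out of reach is approached as far as the arm can. A call with a gripper value outside its range is refused whole. "grip" is the gripper's target within -1 to 1 (shut at 1, half-way at 0, fully open at -1), set as the call begins (left out, the last holds). The fingers move at their own pace and stop on an object; "newtons" is the grip in N (left out, the last holds). Time passes only in rows, so rows that repeat a pose let the fingers close. It gives the time, the measured TCP pose, the force, the opening and the grip force at its end, in the units of the state.
- monitor.read_state(): the state, without advancing time (a new reading comes with each control period).
- imaging.get_image(name): name is "scene" or "side" or "wrist"; returns a dict with "img" (480x640x3 uint8, red, green, blue), "fx", "fy", "cx", "cy" (pixels), "R" (3x3) and "t" (3): a world point X has camera coordinates R X + t. Camera axes: x right, y down, z forward; pixel columns grow to the right and rows downward; lengths in m; the calibration is good to about 2 mm. A picture is of the moment at which its call begins. There is no depth.
- sign_off(): hands the job in; it is judged then, once.
The state is a dict: "t": time; "joint_pos": joint angles; "joint_vel": joint speeds; "joint_torque": joint torques, N m; "position": TCP position; "ee_rot": TCP orientation; "force": force on the tool from outside, world axes, zero at the start; "moment": the same for the moment, N m; "finger_gap": finger opening in m; "grasp_force": force on a finger pad.
Only numpy, scipy, OpenCV 4.12 (cv2) and the standard library are available. Lean on these libraries where they do the work, as an engineer would, in place of code of your own. Each camera call takes 0.05 s, during which the arm holds its last target. There are 200 camera calls.

## Task

Open the small desk air cleaner for service: its clip-on cover is locked until you press the cover down against its springs and, while it is down, squeeze the two snap tabs on it together; keep them squeezed and lift the cover straight off, never forcing it against the housing. Lay the cover flat, tabs up, in the wide bay of the service tray, then take out the filter cartridge and stand it upright in the narrow bay. Set both down gently, without dropping them, and leave the stapler, the tape roll and the hole punch where they are.

Things in the scene. Friction and masses are not known exactly. Their poses are not given: they have to be found in the camera images.
- housing: Desk air cleaner, an upright white open-topped box fixed to the desk, 92 x 140 x 100 mm (own x, y, z), foot 100 x 148 mm, walls 4 mm. Origin: centre of its underside; z up. Left or right of the middle, yaw up to 0.25 rad. Inside, at its very top, 4 keepers jut from the long walls (26-42 mm from the middle in x, 26-30 mm in y); the lane between, 52 mm wide in x, is free.
- cover: Clip-on cover over the housing's rim: white lid, 104 x 152 x 26 mm, plate 4 mm, skirt 22 mm reaching 15 mm down the housing with 2 mm play, 0.2 kg with tabs. Origin: centre of the skirt's lower edge, 85 mm above the desk when locked; z up, y along its long side and the line on which the tabs are squeezed. Off the housing it stands flat on its skirt, its hooks 5 mm clear of the floor.
- cover_top (a point): Middle of the cover's top face (26 mm above its origin). 4 spring pins let the cover be pressed down 7 mm: about 3.5 N at first, 8 N at 4.5 mm, 10 N at the hard stop (press no harder). Less than 4.5 mm down, the hooks' lips stop the tabs after some 2 mm and it stays locked. With both tabs in 11 mm or more it lifts straight off. The bare plate beside the tabs, under the finger tips, is good to press on.
- tab_left_grip (a point): Centre of the outer face of the snap tab on the cover's +y side: grey ribbed block, 24 mm long (cover x), 8 mm thick (y), from 1 to 26 mm above the cover's top face; this point is 13.5 mm above it. The face lies 28 mm from the cover's middle when free (56 mm over both tabs), 15 mm when fully squeezed (30 mm over both).
- tab_right_grip (a point): The same for the snap tab on the cover's -y side.
- tab_left (a joint): Inward travel of the left tab in the cover, m: 0 free, 0.013 fully in. Spring: about 3 N at first, 9 N fully in; it springs back.
- tab_right (a joint): The same for the right tab.
- cartridge_center (a point): Centre of the filter cartridge: grey block with white pleats, 44 x 50 x 72 mm (own x, y, z), 0.15 kg, standing loose in the housing under the cover, on a floor 4 mm above the desk (top 24 mm below the housing's rim), axes along the housing's. Beside it 41 mm are free on each side in y, 20 mm in x: grip it across y. Low guides (12 mm above the desk) stand 3 mm or more from it.
- bay_wide (a point): Middle of the inner floor (5 mm above the desk) of the wide bay, 130 x 178 mm inside (tray x, y), at the near (-x) side of the service tray: a black open tray fixed to the desk, 219 x 188 x 22 mm, walls and floor 5 mm. Axes are the tray's, yaw up to 0.25 rad.
- bay_narrow (a point): Middle of the inner floor (5 mm above the desk) of the tray's narrow bay, 74 x 178 mm inside (tray x, y), at its far (+x) side, 107 mm from the wide bay's middle. A rib 5 mm thick, its top 17 mm above the desk, parts the bays.
- pole_mid (a point): Obstacle: middle of the black pole of a monitor arm that stands fixed on the desk between the robot's parked place and the work, upright from the desk to 0.52 m, about 40 mm thick, 56 mm at 0.3 m, where its arm leaves to the far right. Draw the tool back to about 0.30 m from the base axis before swinging past it.
- stapler: Bystander: red and black stapler lying on the desk, 150 x 34 x 42 mm; origin at the centre of its underside.
- tape_roll: Bystander: roll of tape lying flat, 96 mm across, 25 mm high; origin at the centre of its underside.
- hole_punch: Bystander: black hole punch, 81 x 105 x 62 mm; origin at the centre of its underside.

How it is judged:
On the way, in this order (a step that is already met when the one before it is completed fails the run):
1. with the cover pressed down, both snap tabs are squeezed in together (each by more than 10 mm) (value of joint each of tab_left, tab_right above 0.01 m and z of cover in the frame of housing below 0.0825 m), for 0.1 s.
2. the cover is lifted clear of the housing (z of cover in the frame of housing above 0.11 m), for 0.1 s.
3. the cover lies flat, tabs up, in the wide bay and its tabs are let go (x of cover in the frame of bay_wide between -0.02 and 0.02 m and y of cover in the frame of bay_wide between -0.02 and 0.02 m and z of cover in the frame of bay_wide between -0.004 and 0.005 m and angle between cover's own z axis and vertical below 0.06 rad and value of joint each of tab_left, tab_right below 0.003 m), for 0.3 s.
At the end, for the whole second after the job is handed in: Cover flat on the wide bay's floor, tabs up and free (within 20 mm of its middle in tray x and y, 5 mm of the floor, tilt under 0.06 rad); cartridge upright on the narrow bay's floor (within 22 mm of its middle in tray x, 72 mm in y, 5 mm of the floor, tilt under 0.08 rad) (all of step 3 and x of cartridge_center in the frame of bay_narrow between -0.022 and 0.022 m and y of cartridge_center in the frame of bay_narrow between -0.072 and 0.072 m and z of cartridge_center in the frame of bay_narrow between 0.031 and 0.041 m and angle between cartridge_center's own z axis and vertical below 0.08 rad); the robot touches nothing.
It fails at once if the cover is forced: pressed, squeezed or pulled against the housing with more than 50 N (contact force between cover and housing above 50 N).
It fails at once if the stapler, tape roll or hole punch is moved by more than 30 mm (distance of any of stapler, tape_roll, hole_punch from where it was at the start of the episode above 0.03 m).
It fails at once if the cover or the cartridge is dropped or rammed down (more than 60 N on the tray) (contact force between any of cover, cartridge and tray above 60 N).
It also fails if it takes over 70 s, if anything falls off the work surface, if the arm or the gripper's body presses on something with over 40 N, if the wrist force passes 120 N, or if a joint passes its speed limit or range.

## Working session

There is one attempt and no reset: what is moved stays moved. The work goes in short steps, Python scripts to look and compute and a tool call to move; the robot and the scene stay as the last step left them, time stands still between calls to the robot, and variables do not carry over. Pictures are saved under pics/ and viewed, at most 11 in all, crops included, and the job is handed in when it is done.

Besides the shell and the picture viewer there is one more tool, called after "Request:" as name(argument=value, ...), one argument or row to a line, values as JSON. servo_tool: Moves the arm, as the interface text tells. Its arguments: {"type":"object","properties":{"steps":{"type":"string"},"grip":{"type":"number"},"newtons":{"type":"number"}},"required":["steps"]}

```bash
mkdir -p pics
cat > h.py <<'E'
import numpy as np, cv2
from station import monitor, imaging, sign_off, bot
def snap(name, f, crop=None, scale=1):
    d=imaging.get_image(name); im=d["img"][:,:,::-1].copy()
    np.savez('pics/'+f+'.npz',**{k:d[k] for k in("fx","fy","cx","cy","R","t")})
    cv2.imwrite('pics/'+f+'_raw.png',im)
    cv2.imwrite('pics/'+f+'.png',im)
def ray(f,u,v,z):
    d=np.load('pics/'+f+'.npz'); R=d["R"];t=d["t"]
    c=-R.T@t; r=R.T@np.array([(u-d["cx"])/d["fx"],(v-d["cy"])/d["fy"],1.])
    return c+r*(z-c[2])/r[2]
def proj(f,X):
    d=np.load('pics/'+f+'.npz'); p=d["R"]@np.asarray(X)+d["t"]
    return np.array([d["fx"]*p[0]/p[2]+d["cx"],d["fy"]*p[1]/p[2]+d["cy"]])
E
python3 - <<'E'
from h import *
a=snap('scene','s0');snap('side','d0')
for f in 's0','d0':
    d=np.load(f'pics/{f}.npz');print(f,-d['R'].T@d['t'],d['R'][2])
s=monitor.read_state();print(s['t'],s['position'],s['ee_rot'],s['finger_gap'],bot.nose_length)
E
```

```text
s0 [-0.02156757  0.78012216  0.87638172] [ 0.47255702 -0.62544957 -0.62088864]
d0 [ 0.34567912 -0.74311162  0.59940313] [ 0.23232466  0.83816429 -0.49346314]
0.1 [ 0.16239461 -0.52518933  0.243153  ] [[ 9.55393414e-01  2.95336037e-01 -2.22197231e-04]
 [ 2.95336108e-01 -9.55392878e-01  1.01638432e-03]
 [ 8.78892659e-05 -1.03666975e-03 -9.99999459e-01]] 0.09279070084348953 0.025
```

View pics/s0.png

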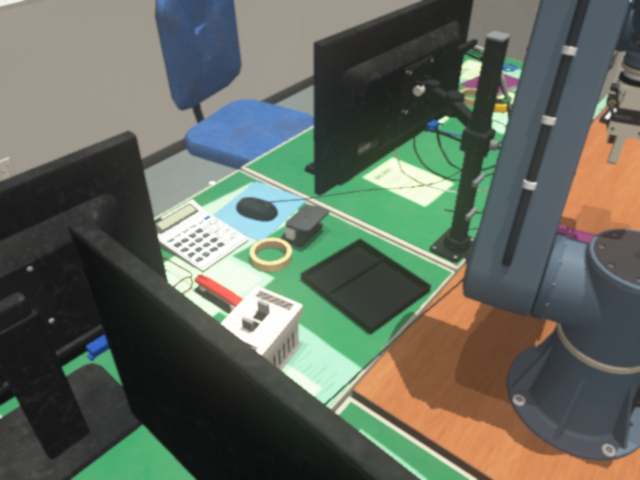

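View pics/d0.png

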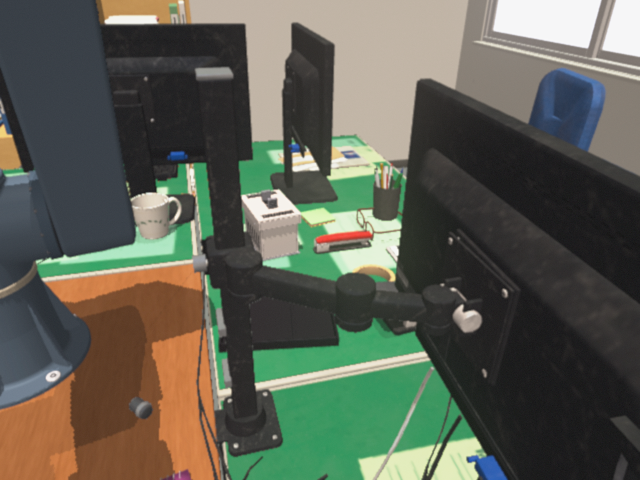

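The scene view shows the housing at about (263,325), the tray at (365,285), the tape at (270,255), the punch at (305,225), the stapler at (218,290) and the pole base at (455,245). I'll enlarge it to read exact pixels.

Run:
```python
from h import *
im=cv2.imread('pics/s0_raw.png')[190:390,190:450]
cv2.imwrite('pics/s0c.png',cv2.resize(im,None,fx=3,fy=3,interpolation=cv2.INTER_CUBIC))
```

```text
(no output)
```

View pics/s0c.png

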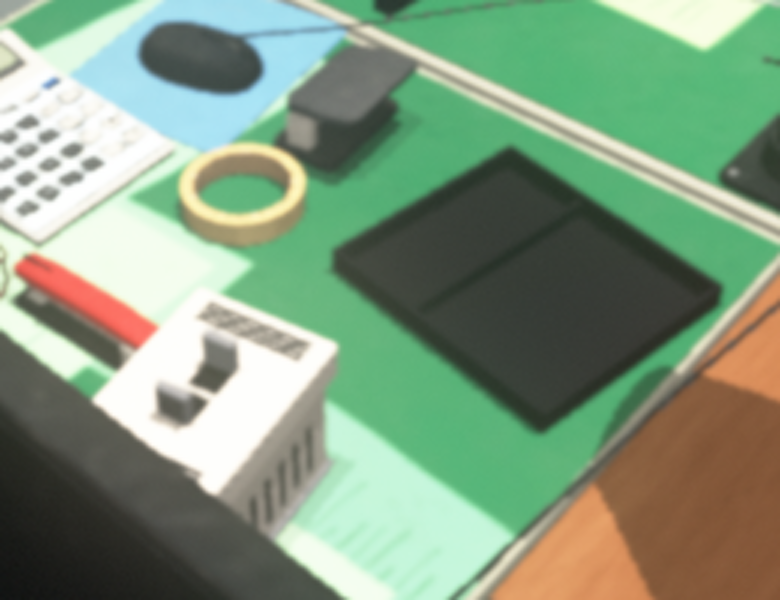

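Run:
```python
from h import *
P=lambda u,v,z: ray('s0',190+u/3,190+v/3,z).round(4)
for n,q,z in [('tray',[(334,252),(510,148),(720,287),(541,418)],.022),('cover',[(198,290),(338,345),(97,400),(205,478)],.111),('tabs',[(222,340),(178,390)],.135),('tape',[(243,185)],.025),('punch',[(350,100)],.05),('stapler',[(30,262),(150,340)],.04)]:
    p=np.array([P(*a,z) for a in q]);print(n,p[:,:2].tolist(),p.mean(0))
    if len(p)>3: print([round(float(np.linalg.norm(p[i]-p[(i+1)%4])),3) for i in range(4)])
print(ray('s0',453,250,0.0),ray('d0',240,425,0))
print(ray('s0',497,38,.52))
```

```text
tray [[0.5889, 0.0734], [0.5588, -0.108], [0.3474, -0.0734], [0.3769, 0.1118]] [0.468   0.00095 0.022  ]
[0.184, 0.214, 0.188, 0.215]
cover [[0.5701, 0.2295], [0.4684, 0.2108], [0.5513, 0.3362], [0.4597, 0.3395]] [0.512375 0.279    0.111   ]
[0.103, 0.15, 0.092, 0.156]
tabs [[0.5102, 0.2692], [0.5023, 0.3152]] [0.50625 0.2922  0.135  ]
tape [[0.6902, 0.0615]] [0.6902 0.0615 0.025 ]
punch [[0.674, -0.0481]] [ 0.674  -0.0481  0.05  ]
stapler [[0.738, 0.2325], [0.6164, 0.2344]] [0.6772  0.23345 0.04   ]
[ 0.3761721  -0.23863099  0.        ] [ 0.36604471 -0.24186111  0.        ]
[ 0.36347874 -0.21632771  0.52      ]
```

```bash
cat >> h.py <<'E'
def rel(pts):
    s=monitor.read_state()
    for p in pts: print((1000*s['ee_rot'].T@(np.array(p)-s['position']) if not isinstance(s['ee_rot'],list) else 1000*np.array(s['ee_rot']).T@(np.array(p)-np.array(s['position']))).round(0))
E
python3 - <<'E'
from h import *
a0=np.arctan2(-.525,.162)
rel([(r*np.cos(a0),r*np.sin(a0),z) for r,z in((.50,.25),(.445,.26),(.39,.27),(.335,.28),(.28,.28))])
print()
rel([(.28*np.cos(a),.28*np.sin(a),.28) for a in a0+np.radians(np.arange(0,106,10.3))])
print(ray('d0',305,185,0),ray('d0',270,180,0),ray('d0',335,195,0))
E
```

```text
[ -0. -50.  -7.]
[  -0. -105.  -17.]
[  -0. -160.  -27.]
[  -0. -215.  -37.]
[  -0. -270.  -37.]

[  -0. -270.  -37.]
[  50. -274.  -37.]
[  98. -288.  -37.]
[ 144. -309.  -37.]
[ 184. -339.  -36.]
[ 219. -375.  -36.]
[ 247. -417.  -36.]
[ 266. -464.  -36.]
[ 277. -513.  -36.]
[ 280. -563.  -36.]
[ 273. -613.  -36.]
[0.68539699 0.64542343 0.        ] [0.58265535 0.71386841 0.        ] [0.75700105 0.5462156  0.        ]
```

Request:
servo_tool(
  steps="0 -50 -7 0; 0 -105 -15 0; 0 -160 -25 0; 0 -215 -36 0; 0 -269 -36 0",
  grip=-1,
)

```text
t: 0.72
position: [0.0826, -0.2669, 0.2798]
ee_rot: [[0.955, 0.296, 0.0], [0.296, -0.955, -0.001], [-0.0, 0.001, -1.0]]
force: [0.0, -0.1, 0.8]
finger_gap: 0.0931
grasp_force: 0.0
```

Request:
servo_tool(
  steps="50 -4 0 0; 98 -18 0 0; 144 -39 0 0; 184 -69 0 0; 219 -105 0 0",
)

```text
t: 1.35
position: [0.2619, -0.102, 0.2797]
ee_rot: [[0.955, 0.295, 0.0], [0.295, -0.955, -0.0], [0.0, 0.0, -1.0]]
force: [-0.3, -0.7, -1.0]
finger_gap: 0.093
grasp_force: 0.0
```

Request:
servo_tool(
  steps="28 -42 0 0; 47 -89 0 0; 58 -138 0 0; 61 -188 0 3; 54 -238 0 7",
)

```text
t: 1.98
position: [0.2418, 0.1414, 0.2797]
ee_rot: [[0.985, 0.175, 0.0], [0.175, -0.985, 0.0], [0.0, -0.0, -1.0]]
force: [0.9, 0.0, 0.1]
finger_gap: 0.0928
grasp_force: 0.0
```

Run:
```python
from h import *
s=monitor.read_state();print(s['position'],s['joint_pos'],s['force'])
a=np.array(s['position']);b=np.array([.46,.268,.30])
rel([a+(b-a)*k/5 for k in range(1,6)])
rel([[.506,.294,.3]])
snap('wrist','w0');d=np.load('pics/w0.npz');print(-d['R'].T@d['t'],d['R'][2],proj('w0',(.506,.294,.111)))
```

```text
[0.24183887 0.14136664 0.27966685] [ 3.62164414e-01 -2.39185034e-01  2.18926053e+00  5.62751532e-05
  1.19125200e+00  1.75741744e+00] [0.85036985 0.04361419 0.14430472]
[ 47. -17.  -4.]
[ 95. -35.  -8.]
[142. -52. -12.]
[190. -69. -16.]
[237. -87. -20.]
[ 287. -104.  -20.]
[0.32198    0.15494144 0.42043173] [-0.29054381 -0.05116584 -0.95549273] [ 165.15902278 -178.30611112]
```

Request:
servo_tool(
  steps="47 -17 -4 0; 95 -35 -8 0; 142 -52 -12 0; 190 -69 -16 0; 237 -87 -20 0",
)

```text
t: 2.65
position: [0.4618, 0.2681, 0.2993]
ee_rot: [[0.984, 0.177, -0.001], [0.177, -0.984, -0.0], [-0.001, 0.0, -1.0]]
force: [0.2, 0.1, 0.6]
finger_gap: 0.093
grasp_force: 0.0
```

Run:
```python
from h import *
snap('wrist','w1');print(proj('w1',(.506,.294,.111)),monitor.read_state()['position'])
```

```text
[298.89620948 172.90828662] [0.46547444 0.27015552 0.29908343]
```

View pics/w1.png

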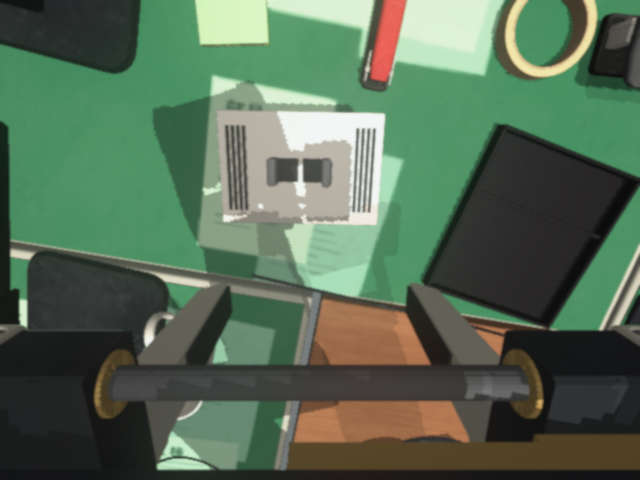

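The wrist view shows the cover's corners at about (218,112), (385,113), (379,225) and (221,223), with its tabs' outer faces at (267,171) and (332,171). The tray's corners are at (505,125), (640,178), (550,325) and (425,283).

Run:
```python
from h import *
c=np.array([ray('w1',*q,.111) for q in[(218,112),(385,113),(379,225),(221,223)]])
print('cover',c.mean(0).round(4),[np.linalg.norm(c[i]-c[(i+1)%4]).round(3) for i in range(4)])
for a,b in((1,0),(2,3)): v=c[b]-c[a];print('yaw',np.arctan2(-v[0],v[1]))
for z in(.137,.125):
  t=np.array([ray('w1',*q,z) for q in[(267,171),(332,171)]]);v=t[0]-t[1];print('tab',t.mean(0),np.linalg.norm(v),np.arctan2(-v[0],v[1]))
t=np.array([ray('w1',*q,.022) for q in[(505,124),(640,178),(550,326),(425,283)]])
print('tray',t.mean(0),t[:,:2],[np.linalg.norm(t[i]-t[(i+1)%4]).round(3) for i in range(4)])
```

```text
cover [0.5082 0.2926 0.111 ] [np.float64(0.15), np.float64(0.104), np.float64(0.156), np.float64(0.103)]
yaw 0.17213983730599441
yaw 0.16475004419696457
tab [0.51054565 0.29279107 0.137     ] 0.05633394542203635 0.17776947672670618
tab [0.50930006 0.29322208 0.125     ] 0.0585649855734097 0.17776947672670598
tray [ 4.73125927e-01 -6.74108403e-05  2.20000000e-02] [[ 0.5928585   0.07291615]
 [ 0.56284734 -0.10744548]
 [ 0.35249328 -0.07610141]
 [ 0.38430459  0.1103611 ]] [np.float64(0.183), np.float64(0.213), np.float64(0.189), np.float64(0.212)]
```

Run:
```python
from h import *
rel([(.5085,.293,.3),(.5085,.293,.175),(.5085,.293,.136)])
```

```text
[ 46. -15.  -1.]
[ 46. -15. 124.]
[ 46. -15. 163.]
```

Request:
servo_tool(
  steps="46 -15 10 0; 46 -15 50 0; 46 -15 90 0; 46 -15 124 0; 46 -15 124 0",
  grip=-0.42,
  newtons=20,
)

```text
t: 3.32
position: [0.5019, 0.2896, 0.1735]
ee_rot: [[0.984, 0.177, -0.005], [0.177, -0.984, -0.002], [-0.005, 0.001, -1.0]]
force: [0.4, -0.6, 0.2]
finger_gap: 0.066
grasp_force: 0.0
```

Run:
```python
from h import *
snap('wrist','w2');s=monitor.read_state();print(s['position'],s['finger_gap'],s['force'])
```

```text
[0.50284864 0.29010656 0.17547611] 0.06583462877133645 [-0.22164038 -0.11006318 -0.06208947]
```

View pics/w2.png

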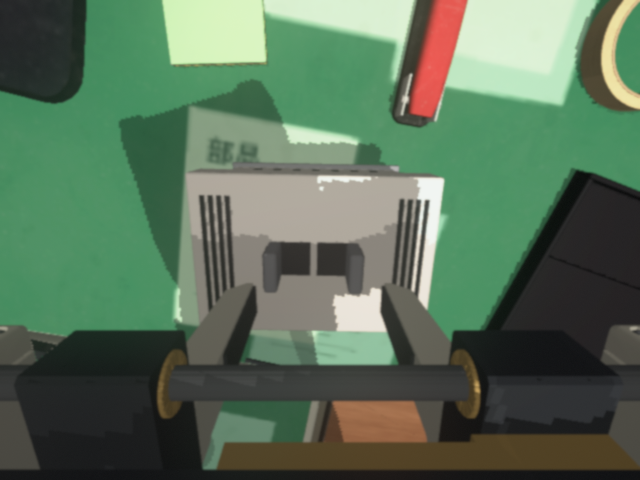

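```bash
python3 - <<'E'
from h import *
t=np.array([ray('w2',*q,.137) for q in[(263,270),(363,270)]]);v=t[0]-t[1];print('tab',t.mean(0),np.linalg.norm(v),np.arctan2(-v[0],v[1]))
c=np.array([ray('w2',*q,.111) for q in[(188,172),(444,178),(428,332),(178,332)]]);print(c.mean(0),c)
rel([(.5085,.293,.175)])
E
python3 - <<'E'
import cv2
im=cv2.imread('pics/w2_raw.png')[150:350,170:460]
cv2.imwrite('pics/w2c.png',cv2.resize(im,None,fx=2.7,fy=2.7,interpolation=cv2.INTER_CUBIC))
E
```

```text
tab [0.51175812 0.29367753 0.137     ] 0.05528384413568978 0.17727393674936395
[0.50809924 0.29580003 0.111     ] [[0.54880059 0.37418569 0.111     ]
 [0.57173444 0.22686334 0.111     ]
 [0.4707531  0.20823509 0.111     ]
 [0.44110883 0.37391598 0.111     ]]
[ 6. -2.  0.]
```

View pics/w2c.png

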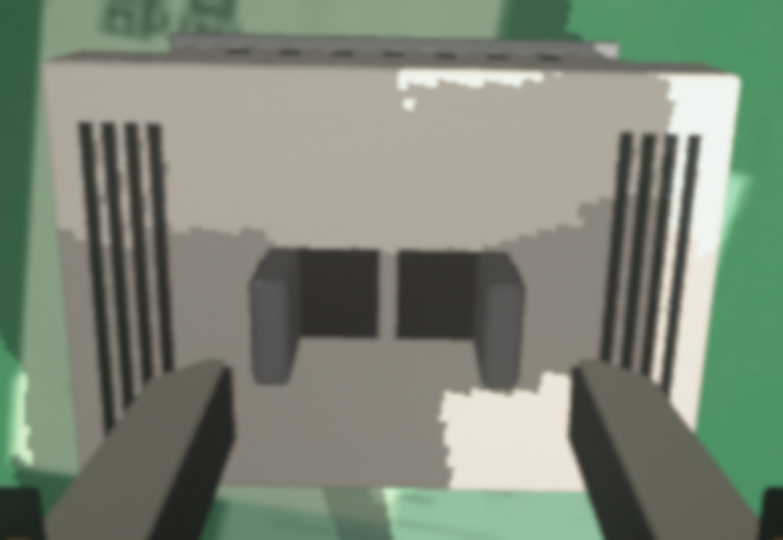

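The tabs' top faces span crop (250–524, 280–385), i.e. they centre on about (313,273) in the full picture. I'll centre the tool there and let it settle.

Request:
servo_tool(
  steps="6 -2 0 0; 6 -2 0 0; 6 -2 20 0; 6 -2 30 0; 6 -2 30 0",
)

```text
t: 4.0
position: [0.5085, 0.2932, 0.1455]
ee_rot: [[0.984, 0.177, -0.001], [0.177, -0.984, -0.0], [-0.001, 0.0, -1.0]]
force: [0.2, -0.9, -0.3]
finger_gap: 0.066
grasp_force: 0.0
```

Run:
```python
from h import *
p=ray('w2',313.3,273,.137);q=ray('w2',313.7,258.5,.111);print(p,q)
rel([((p[0]+q[0])/2,(p[1]+q[1])/2,.136)]);s=monitor.read_state();print(s['position'],s['force'],s['finger_gap'])
```

```text
[0.51002486 0.29321003 0.137     ] [0.50905022 0.29311942 0.111     ]
[1. 0. 9.]
[0.50847639 0.29324061 0.14546599] [ 0.19906775 -0.87914058 -0.26656651] 0.06603346303096687
```

Request:
servo_tool(
  steps="1 0 7 0; 1 0 10 0; 1 0 12 0; 1 0 14 0; 1 0 14 0",
)

```text
t: 4.62
position: [0.5098, 0.2935, 0.1322]
ee_rot: [[0.984, 0.177, 0.001], [0.177, -0.984, 0.0], [0.001, -0.0, -1.0]]
force: [-0.8, -1.2, 7.0]
finger_gap: 0.0662
grasp_force: 3.7
```

Request:
servo_tool(
  steps="0 0 1.5 0; 0 0 2.5 0; 0 0 2.5 0",
)

```text
t: 5.0
position: [0.5098, 0.2936, 0.13]
ee_rot: [[0.984, 0.177, 0.001], [0.177, -0.984, 0.0], [0.001, -0.0, -1.0]]
force: [-3.6, -1.1, 9.9]
finger_gap: 0.0659
grasp_force: 4.8
```

Request:
servo_tool(
  steps="0 0 0 0; 0 0 0 0; 0 0 0 0; 0 0 0 0; 0 0 0 0",
  grip=1,
  newtons=22,
)

```text
t: 5.62
position: [0.5103, 0.294, 0.1304]
ee_rot: [[0.984, 0.177, 0.002], [0.177, -0.984, 0.001], [0.002, -0.001, -1.0]]
force: [0.1, 0.7, 9.7]
finger_gap: 0.0294
grasp_force: 21.9
```

Request:
servo_tool(
  steps="0 0 -3 0; 0 0 -7 0; 0 0 -12 0; 0 0 -18 0; 0 0 -25 0",
)

```text
t: 6.25
position: [0.5093, 0.2933, 0.1541]
ee_rot: [[0.984, 0.177, -0.001], [0.177, -0.984, -0.001], [-0.001, 0.0, -1.0]]
force: [0.5, 0.7, -2.2]
finger_gap: 0.0288
grasp_force: 21.9
```

Request:
servo_tool(
  steps="0 0 -10 0; 0 0 -20 0; 0 0 -32 0; 0 0 -45 0; 0 0 -45 0",
)

```text
t: 6.88
position: [0.5101, 0.2937, 0.2005]
ee_rot: [[0.984, 0.177, 0.002], [0.177, -0.984, 0.001], [0.002, -0.001, -1.0]]
force: [0.4, -0.2, -3.0]
finger_gap: 0.0289
grasp_force: 21.9
```

Run:
```python
from h import *
snap('side','d1');snap('wrist','w3');s=monitor.read_state();print(s['position'],s['force'],s['moment'],s['finger_gap'],s['grasp_force'])
a=cv2.imread('pics/d1_raw.png')[120:300,190:440];b=cv2.imread('pics/w3_raw.png')
cv2.imwrite('pics/m1.png',np.hstack([cv2.resize(a,(500,360),interpolation=cv2.INTER_CUBIC)[:,:320],cv2.resize(b,(480,360))]))
```

```text
[0.50948581 0.29342632 0.1990732 ] [-0.02342275  0.80966049 -2.39946183] [0.01793869 0.03629536 0.03786282] 0.028721596579363257 21.853378415107727
```

View pics/m1.png

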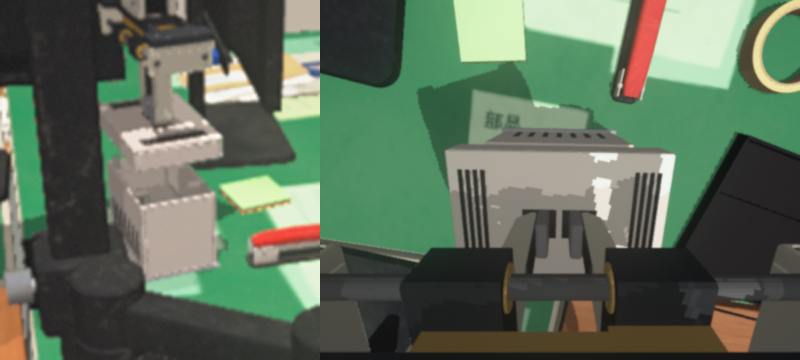

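The cover hangs level in the grip, clear of the housing (side view), with the cartridge left inside. Next it goes to the wide bay.

Run:
```python
from h import *
s=monitor.read_state();a=np.array(s['position']);b=np.array([.4315,.007,.199])
rel([a+(b-a)*k/8 for k in range(1,9)])
```

```text
[-16.  34.   0.]
[-32.  67.   0.]
[-48. 101.   0.]
[-64. 134.   0.]
[-80. 168.   0.]
[-96. 201.   0.]
[-111.  235.    0.]
[-127.  268.    0.]
```

Request:
servo_tool(
  steps="-10 22 0 0; -28 60 0 0; -47 98 0 0; -64 134 0 0; -80 168 0 0",
)

```text
t: 7.6
position: [0.4598, 0.1128, 0.1987]
ee_rot: [[0.984, 0.177, -0.001], [0.177, -0.984, -0.0], [-0.001, -0.0, -1.0]]
force: [0.3, -0.6, -3.3]
finger_gap: 0.0291
grasp_force: 21.9
```

Request:
servo_tool(
  steps="-16 34 0 5; -31 67 0 10; -42 90 0 15; -47 100 0 19.6; -47 100 0 19.6",
)

```text
t: 8.22
position: [0.4317, 0.0068, 0.1989]
ee_rot: [[0.986, -0.164, -0.001], [-0.164, -0.986, 0.0], [-0.001, 0.0, -1.0]]
force: [-0.0, 0.5, -2.5]
finger_gap: 0.0291
grasp_force: 21.9
```

Run:
```python
from h import *
snap('wrist','w4');s=monitor.read_state();print(s['position'],s['ee_rot'],s['force'],s['finger_gap'])
```

```text
[0.43187888 0.0072546  0.1989535 ] [[ 9.86680825e-01 -1.62667868e-01 -3.38391172e-04]
 [-1.62667844e-01 -9.86680882e-01  9.85374674e-05]
 [-3.49912980e-04 -4.21796672e-05 -9.99999938e-01]] [-0.00907199 -0.03882978 -2.56132535] 0.02879627010772336
```

View pics/w4.png

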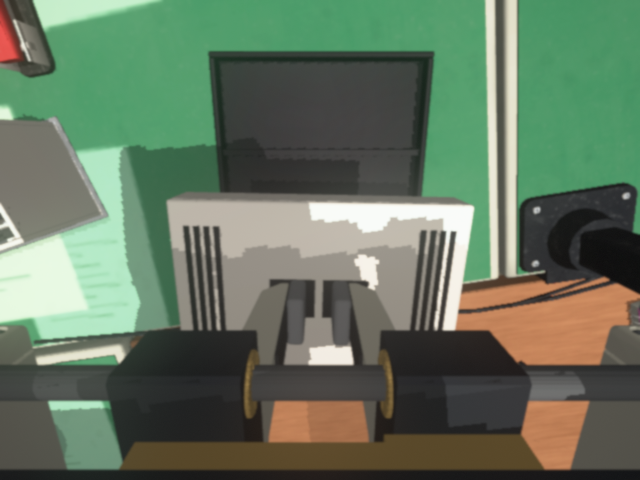

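The tray's far rim corners are at (210,53) and (433,53), with the rib at about row 151. The cover sits square to the tray.

Run:
```python
from h import *
a=ray('w4',210,53,.022);b=ray('w4',433,53,.022);m=(a+b)/2;v=a-b;yaw=np.arctan2(-v[0],v[1])
print(a,b,np.linalg.norm(v),yaw)
x=np.array([np.cos(yaw),np.sin(yaw),0])
print('wide',m-x*.149,'narrow',m-x*.042)
r=ray('w4',320,151,.017);print('rib to far',(m-r)@x,'expect .0815')
w=m-x*.149;w[2]=.199;rel([w])
```

```text
[0.59131846 0.06991142 0.022     ] [ 0.56103153 -0.11175297  0.022     ] 0.18417178676772752 -0.16519971704328834
wide [0.42920355 0.00358217 0.022     ] narrow [ 0.5347468 -0.0140139  0.022    ]
rib to far 0.07848478200029893 expect .0815
[-2.  4. -0.]
```

Request:
servo_tool(
  steps="-2 3 20 0; -2 3 55 0; -2 3 90 0; -2 3 115 0; -2 3 125 0",
)

```text
t: 8.9
position: [0.4291, 0.0052, 0.073]
ee_rot: [[0.987, -0.162, -0.002], [-0.162, -0.987, 0.0], [-0.002, 0.0, -1.0]]
force: [-0.5, 0.5, -1.7]
finger_gap: 0.0292
grasp_force: 21.9
```

Request:
servo_tool(
  steps="0 0 5 0; 0 0 9 0; 0 0 12 0; 0 0 15 0; 0 0 16 0",
)

```text
t: 9.52
position: [0.4295, 0.0046, 0.0581]
ee_rot: [[0.986, -0.164, 0.0], [-0.164, -0.986, 0.0], [0.0, -0.0, -1.0]]
force: [0.1, 0.6, -2.7]
finger_gap: 0.0291
grasp_force: 21.9
```

Request:
servo_tool(
  steps="0 0 1 0; 0 0 2 0; 0 0 2 0",
)

```text
t: 9.9
position: [0.4296, 0.0046, 0.0565]
ee_rot: [[0.987, -0.164, 0.0], [-0.164, -0.987, -0.0], [0.0, -0.0, -1.0]]
force: [-0.9, -0.6, 6.6]
finger_gap: 0.0285
grasp_force: 21.9
```

Request:
servo_tool(
  steps="0 0 -0.5 0; 0 0 -0.5 0; 0 0 -0.5 0; 0 0 -0.5 0; 0 0 -0.5 0",
  grip=-0.6,
)

```text
t: 10.52
position: [0.4296, 0.0046, 0.0567]
ee_rot: [[0.987, -0.164, 0.0], [-0.164, -0.987, -0.0], [0.0, -0.0, -1.0]]
force: [-0.2, -1.5, -0.7]
finger_gap: 0.0727
grasp_force: 0.0
```

Request:
servo_tool(
  steps="0 0 -10 0; 0 0 -40 0; 0 0 -80 0; 0 0 -125 0; 0 0 -175 0",
)

```text
t: 11.15
position: [0.429, 0.0047, 0.2337]
ee_rot: [[0.986, -0.164, 0.0], [-0.164, -0.986, 0.0], [0.0, -0.0, -1.0]]
force: [0.4, 0.2, 0.1]
finger_gap: 0.0743
grasp_force: 0.0
```

Run:
```python
from h import *
s=monitor.read_state();print(s['position'],s['finger_gap'],s['t'])
snap('wrist','w5');a=np.array(s['position']);b=np.array([.47,.28,.24])
rel([a+(b-a)*k/6 for k in range(1,7)])
```

```text
[0.42900179 0.00467351 0.23369797] 0.07429448023384645 11.15
[ -3. -46.   5.]
[ -4. -93.   4.]
[  -5. -139.    3.]
[  -6. -185.    2.]
[  -6. -232.    1.]
[  -7. -278.   -0.]
```

View pics/w5.png

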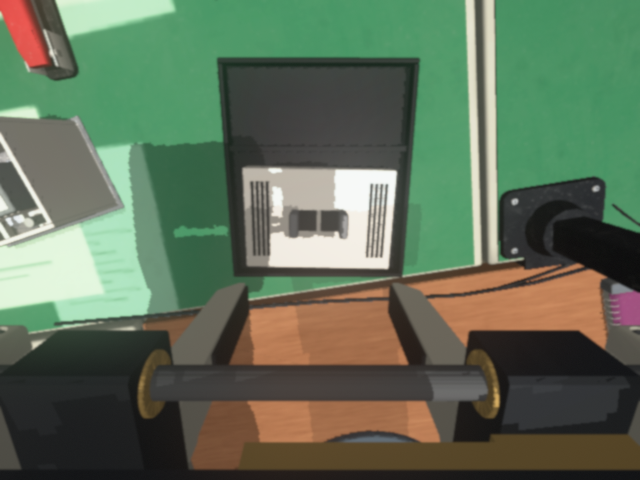

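The cover lies flat in the wide bay, with tray corners at (219,60), (418,60), (404,275), (235,275) and the cover at (243,167) to (390,270). I'll check its offset numerically and move on.

Request:
servo_tool(
  steps="-3 -46 2 -4; -4 -93 -2 -8; -5 -139 -5 -12; -6 -185 -7 -16; -6 -232 -7 -19.6",
)

```text
t: 11.82
position: [0.4615, 0.2361, 0.2394]
ee_rot: [[0.984, 0.179, 0.001], [0.179, -0.984, 0.0], [0.001, -0.0, -1.0]]
force: [1.1, 0.0, -0.3]
finger_gap: 0.0746
grasp_force: 0.0
```

Run:
```python
from h import *
c=np.array([ray('w5',*q,.031) for q in[(243,167),(397,168),(390,270),(246,268)]]).mean(0)
t=np.array([ray('w5',*q,.022) for q in[(219,60),(418,60),(404,276),(235,276)]]);T=t.mean(0)
yaw=-.165;x=np.array([np.cos(yaw),np.sin(yaw),0]);y=np.array([-x[1],x[0],0]);w=T-.0395*x
print(T,'off',(c-w)@x,(c-w)@y,'narrow',T+.0675*x,[np.linalg.norm(t[i]-t[(i+1)%4]).round(3) for i in range(4)])
rel([(.46,.285,.24),(.509,.2935,.24),(.509,.2935,.15)])
```

```text
[ 0.46940069 -0.00377488  0.022     ] off -0.0027618604307266884 1.4237394292100837e-06 narrow [ 0.53598393 -0.01486191  0.022     ] [np.float64(0.183), np.float64(0.215), np.float64(0.187), np.float64(0.215)]
[  7. -48.  -1.]
[ 57. -48.  -1.]
[ 57. -48.  89.]
```

Request:
servo_tool(
  steps="30 -30 0 0; 57 -48 0 0; 57 -48 40 0; 57 -48 80 0; 57 -48 90 0",
)

```text
t: 12.45
position: [0.5081, 0.2913, 0.1469]
ee_rot: [[0.984, 0.177, -0.003], [0.177, -0.984, -0.002], [-0.003, 0.001, -1.0]]
force: [0.8, 0.2, 1.3]
finger_gap: 0.0743
grasp_force: 0.0
```

Run:
```python
from h import *
snap('wrist','w6');s=monitor.read_state();print(s['position'],s['ee_rot'][0],s['force'],s['finger_gap'])
rel([(.509,.2935,.061)])
cv2.imwrite('pics/w6c.png',cv2.resize(cv2.imread('pics/w6_raw.png')[140:400,120:520],None,fx=2,fy=2))
```

```text
[0.50847606 0.29144562 0.14721651] [ 0.98426165  0.1767007  -0.00242351] [-0.17794394 -0.331872   -0.78099885] 0.07426249220336421
[ 1. -2. 86.]
```

View pics/w6c.png

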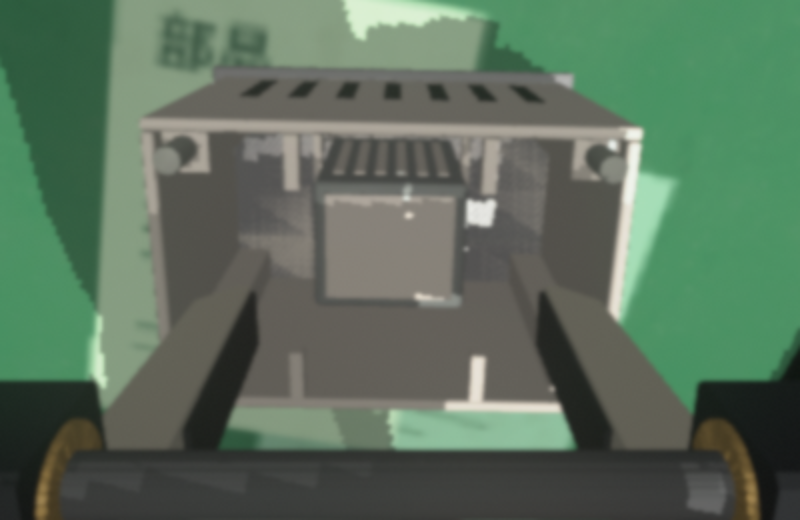

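The cartridge's framed top face spans crop (319–464, 190–303). The fingers, at crop columns ~260 and ~515, straddle it inside the housing.

Run:
```python
from h import *
t=np.array([ray('w6',120+u/2,140+v/2,.076) for u,v in[(318,188),(465,186),(462,303),(318,303)]]);print(t.mean(0),[np.linalg.norm(t[i]-t[(i+1)%4]).round(3) for i in range(4)])
for a,b in((1,0),(2,3)): v=t[b]-t[a];print(np.arctan2(-v[0],v[1]))
m=t.mean(0);m[2]=.061;rel([m])
```

```text
[0.5092261  0.29281799 0.076     ] [np.float64(0.047), np.float64(0.041), np.float64(0.049), np.float64(0.04)]
0.1916870624689094
0.17742964991628904
[ 1. -1. 86.]
```

Centred. I'll descend and grip gently.

Request:
servo_tool(
  steps="1 -1 20 0; 1 -1 45 0; 1 -1 65 0; 1 -1 80 0; 1 -1 86 0",
)

```text
t: 13.12
position: [0.5103, 0.2931, 0.0629]
ee_rot: [[0.984, 0.177, 0.001], [0.177, -0.984, 0.0], [0.001, -0.0, -1.0]]
force: [0.8, -0.0, 0.2]
finger_gap: 0.0742
grasp_force: 0.0
```

Request:
servo_tool(
  steps="0 0 0 0; 0 0 0 0; 0 0 0 0; 0 0 0 0; 0 0 0 0",
  grip=1,
  newtons=15,
)

```text
t: 13.75
position: [0.5103, 0.2932, 0.0633]
ee_rot: [[0.984, 0.177, 0.001], [0.177, -0.984, 0.0], [0.001, -0.0, -1.0]]
force: [-0.7, 0.1, 5.8]
finger_gap: 0.0501
grasp_force: 14.9
```

Request:
servo_tool(
  steps="0 0 -10 0; 0 0 -30 0; 0 0 -60 0; 0 0 -95 0; 0 0 -130 0",
)

```text
t: 14.38
position: [0.5097, 0.2928, 0.194]
ee_rot: [[0.984, 0.177, -0.0], [0.177, -0.984, -0.0], [-0.0, 0.0, -1.0]]
force: [0.1, 0.0, -2.3]
finger_gap: 0.0502
grasp_force: 14.9
```

Run:
```python
from h import *
s=monitor.read_state();print(s['force'],s['finger_gap'])
a=np.array(s['position']);b=np.array([.535,-.0135,a[2]])
rel([a+(b-a)*k/8 for k in range(1,9)])
```

```text
[ 0.12376726  0.02123284 -2.25102417] 0.050195531356143054
[-4. 38.  0.]
[-7. 76.  0.]
[-11. 115.   0.]
[-15. 153.   0.]
[-18. 191.   0.]
[-22. 229.   0.]
[-26. 268.   0.]
[-29. 306.   0.]
```

Request:
servo_tool(
  steps="-2 20 0 0; -6 60 0 0; -10 105 0 0; -15 150 0 0; -18 191 0 0",
)

```text
t: 15.0
position: [0.525, 0.0993, 0.1914]
ee_rot: [[0.984, 0.176, -0.002], [0.176, -0.984, -0.0], [-0.002, 0.0, -1.0]]
force: [0.0, 0.3, -1.7]
finger_gap: 0.0501
grasp_force: 14.9
```

Request:
servo_tool(
  steps="-4 38 0 5; -7 76 0 10; -10 104 0 15; -11 115 0 19.6; -11 115 0 19.6",
)

```text
t: 15.62
position: [0.5346, -0.0145, 0.1915]
ee_rot: [[0.986, -0.165, -0.002], [-0.165, -0.986, 0.0], [-0.002, 0.0, -1.0]]
force: [-0.2, 0.8, -1.9]
finger_gap: 0.0499
grasp_force: 14.9
```

Run:
```python
from h import *
s=monitor.read_state();print(s['force'],s['finger_gap'],s['position'])
rel([(.535,-.0135,.0643)])
```

```text
[-0.22694902  0.76884615 -1.87393019] 0.04987963415958453 [ 0.53457249 -0.01454399  0.19151156]
[  1.  -1. 127.]
```

Request:
servo_tool(
  steps="0 0 25 0; 0 0 60 0; 0 0 95 0; 0 0 112 0; 0 0 119 0",
)

```text
t: 16.25
position: [0.5352, -0.0131, 0.073]
ee_rot: [[0.987, -0.163, -0.001], [-0.163, -0.987, 0.0], [-0.001, 0.0, -1.0]]
force: [0.3, 0.0, -0.8]
finger_gap: 0.0496
grasp_force: 14.9
```

Request:
servo_tool(
  steps="0 0 2 0; 0 0 4 0; 0 0 6 0; 0 0 7 0; 0 0 7 0",
)

```text
t: 16.88
position: [0.5355, -0.0134, 0.0667]
ee_rot: [[0.987, -0.164, 0.0], [-0.164, -0.987, -0.0], [0.0, 0.0, -1.0]]
force: [0.7, -0.5, -1.3]
finger_gap: 0.0498
grasp_force: 14.9
```

Request:
servo_tool(
  steps="0 0 1 0; 0 0 1.5 0; 0 0 2 0; 0 0 2.5 0; 0 0 2.5 0",
)

```text
t: 17.5
position: [0.5355, -0.0134, 0.0643]
ee_rot: [[0.986, -0.164, 0.0], [-0.164, -0.986, -0.0], [0.0, 0.0, -1.0]]
force: [-0.9, -0.6, 1.7]
finger_gap: 0.0501
grasp_force: 14.9
```

Request:
servo_tool(
  steps="0 0 0.5 0; 0 0 0.5 0",
)

```text
t: 17.75
position: [0.5355, -0.0133, 0.0642]
ee_rot: [[0.987, -0.164, 0.0], [-0.164, -0.987, -0.0], [0.0, -0.0, -1.0]]
force: [-4.0, -0.3, 9.7]
finger_gap: 0.0499
grasp_force: 15.0
```

Request:
servo_tool(
  steps="0 0 0.5 0; 0 0 0.5 0; 0 0 0.5 0; 0 0 0.5 0; 0 0 0.5 0",
  grip=-0.7,
)

```text
t: 18.38
position: [0.5355, -0.0133, 0.0631]
ee_rot: [[0.987, -0.164, -0.0], [-0.164, -0.987, -0.0], [-0.0, 0.0, -1.0]]
force: [0.7, -0.1, 0.3]
finger_gap: 0.079
grasp_force: 0.0
```

Request:
servo_tool(
  steps="0 0 -10 0; 0 0 -40 0; 0 0 -80 0; 0 0 -125 0; 0 0 -170 0",
)

```text
t: 19.0
position: [0.5353, -0.0133, 0.2353]
ee_rot: [[0.987, -0.164, 0.001], [-0.164, -0.987, -0.0], [0.001, 0.0, -1.0]]
force: [0.8, 0.4, -1.1]
finger_gap: 0.0788
grasp_force: 0.0
```

Request:
servo_tool(
  steps="-40 0 0 0; -80 0 0 0; -80 0 0 0",
)

```text
t: 19.38
position: [0.4549, 0.0001, 0.234]
ee_rot: [[0.987, -0.163, 0.0], [-0.163, -0.987, -0.0], [0.0, -0.0, -1.0]]
force: [0.9, -0.7, 0.2]
finger_gap: 0.0789
grasp_force: 0.0
```

Run:
```python
from h import *
snap('wrist','w7');snap('scene','s1');s=monitor.read_state();print(s['force'],s['finger_gap'],s['position'])
a=cv2.imread('pics/w7_raw.png');b=cv2.imread('pics/s1_raw.png')[190:390,190:450]
cv2.imwrite('pics/m2.png',np.hstack([cv2.resize(a,(400,300)),cv2.resize(b,(390,300))]))
# expected vs seen: project cartridge top corners, cover top corners
yaw=-.165;x=np.array([np.cos(yaw),np.sin(yaw)]);y=np.array([-x[1],x[0]]);c=np.array([.5355,-.0134])
for i,j in((1,1),(1,-1),(-1,-1),(-1,1)): print(proj('w7',[*(c+i*.022*x+j*.025*y),.077])*400/640)
```

```text
[ 0.69751071  0.71659588 -1.13976465] 0.07905708785995814 [ 4.57147762e-01 -3.38160509e-04  2.33987749e-01]
[178.97658746  67.17282947]
[217.64135061  67.20961607]
[216.77508985 102.03225925]
[179.83586858 101.99659613]
```

View pics/m2.png

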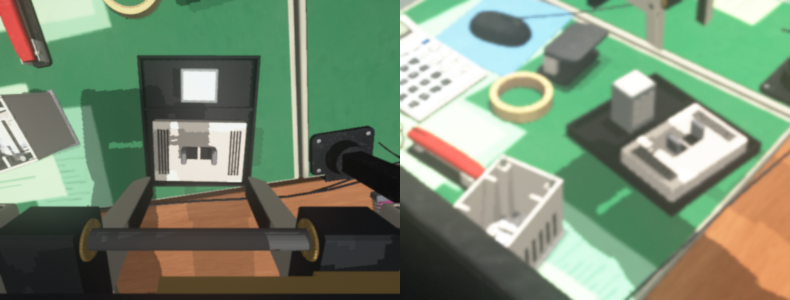

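The final look shows the cartridge upright in the narrow bay, with its top at (180–217, 68–102) against a predicted (179–217, 67–102). The cover is flat in the wide bay, the bystanders haven't moved and the gripper is clear.

```bash
python3 -c "
from station import sign_off
print(sign_off())"
```

```text
the job is handed in; nothing more can be done
None
```

I handed the job in at about 19.5 s of the 70 s limit: the cover lies flat, tabs up and free, in the wide bay, and the cartridge stands upright in the narrow bay; the stapler, tape roll and hole punch look unmoved, and no verdict was returned.

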